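Tape the length from the tube's end to the end stop and lock it

TASK

Take an inside measurement on the steel tube: with the tape measure standing on the tube, hook its end tab over the tube's free end and back the case gently away, the tape drawing out, until the back of the case butts against the bolt head of the clamped end stop. Keeping it pushed lightly against the bolt, press the case firmly down on the tube so that the brake shoe under it goes in and locks the tape, then let go, leaving the tape stretched and locked there and the other things alone.

Things in the scene. Friction and masses are not known exactly. Their poses are not given: they have to be found in the camera images.
- tape_center (a point): Centre of the loose tape measure's grey case, 35 mm above its flat base. 80 mm long (x, towards the nose, where the blade comes out 10 mm above the base), 36 mm wide (y), 70 mm high (z), 0.25 to 0.4 kg. Back and nose faces are 40 mm from here; above 45 mm the nose side slopes back, so grip across y near the middle, 45 to 50 mm above the base. It starts standing on the wooden block.
- hook (a point): Middle of the inner face (facing the case) of the steel tab at the tape's end, 5 mm below the case's base; axes as the case's. The tab is 22 mm wide, 2.5 mm thick and reaches 15 mm below the base (11 mm below the surface on which the shoe stands). With the tape all in, this face is 20 mm ahead of the nose (60 mm ahead of the case's centre).
- blade (a joint): How far the tape is drawn out, m: 0 all in, at most 0.2. A spring pulls it in with about 4.2 N when in, growing by 1.2 N for every 100 mm drawn out. Drawn out by 0.05 to 0.13 when the case butts against the stop with the tab hooked.
- brake (a joint): How far the brake shoe, a black 44 by 26 mm plate 4 mm proud of the case's base (the case stands on it), is pushed into the case, m; 0 = off. It moves when pressed with over about 7 N and stays where it is left; at 0.0025 it grips the reel. 20 to 25 N of pressing, friction at bolt and tab included, locks the tape firmly. Pressing hard while drawing out locks too early; it cannot be undone.
- tube_end (a point): Middle of the top edge of the steel tube's free end, 40 mm above the bench. x points along the tube out of this end, y across, z up. The tube is fixed, 50 mm wide, 40 mm high, 340 mm long (from here to x = -0.34); its end face is square and flat, nothing stands near it.
- stop: Grey end stop clamped on the tube. Origin: middle of its underside, on the tube's top face; x along the tube to the free end. Block 36 mm long (x -18 to 18 mm), 50 wide, 36 high. Before its x = 18 mm face sits an 18 mm round bolt head facing +x, 22 mm above the tube; its outer face lies 24 to 36 mm from the origin, how far is not given: find it by feel. It does not yield.
- block: Fixed wooden block, 90 mm long (x), 60 mm wide, 40 mm high, on which the tape measure stands at the start. Origin at the middle of its underside.
- can: Bystander: closed plain metal can, 64 mm round, 85 mm high, standing on the bench. Origin in its underside.
- spanner: Bystander: steel spanner, 170 mm long, lying beyond the tube.
- disc: Bystander: flat grinding disc, 115 mm round, 4 mm thick, lying beyond the tube.
- offcut: Bystander: short square-tube offcut, 50 by 30 by 30 mm, lying on the bench to the left of the tube.
- tape_back (a point): Middle of the flat upright back face of the tape measure's case, 40 mm behind its centre and 22 mm above its base (26 mm above what it stands on while the brake is off): this face butts against the bolt head. Axes as the case's.
Not all that is in view belongs to the job. Of the things that look like the part that bears tape_center, the middle-sized one is meant.

How it is judged (in metres and radians):
On the way, in this order (a step that is already met when the one before it is completed fails the run):
1. the tab is hooked over the tube's free end and the tape is being drawn out, brake off (value of joint blade above 0.02 m and x of hook in the frame of tube_end between -0.002 and 0.003 m and z of hook in the frame of tube_end below 0.004 m and value of joint brake below 0.0023 m), for 0.1 s.
2. the case's back butts against the stop's bolt, tab still hooked, brake off (contact force between tape and stop above 1 N and value of joint blade above 0.04 m and x of hook in the frame of tube_end below 0.003 m and value of joint brake below 0.0023 m), for 0.1 s.
3. the brake is pressed in while the case butts against the stop and the tab is hooked (value of joint brake above 0.0024 m and contact force between tape and stop above 0.5 N and x of hook in the frame of tube_end below 0.003 m), for 0.1 s.
At the end, for the whole second after the job is handed in: Released and at rest, the tape measure stands upright (0.06 rad) and in line (0.1 rad) on the tube; brake in by 2.4 mm or more; tab over the tube's end, within 4 mm of its face; tape out by over 40 mm; the case's back 22 to 38 mm from the stop's origin, where it met the bolt (value of joint brake above 0.0024 m and value of joint blade above 0.04 m and x of hook in the frame of tube_end between -0.002 and 0.004 m and z of hook in the frame of tube_end below 0.002 m and x of tape_back in the frame of stop between 0.022 and 0.038 m and angle between tape_center's own z axis and vertical below 0.06 rad and angle between the x axis of tape_center and the x axis of tube_end, either way round below 0.1 rad and contact force between tape and tube above 0.5 N and contact force between tape and the fingers below 0.1 N and linear speed of tape below 0.01 m/s); the robot touches nothing.
It fails at once if the case is pushed against the stop with more than 30 N (contact force between tape and stop above 30 N).
It fails at once if the tape measure is pressed on the tube with more than 45 N (contact force between tape and tube above 45 N).
It fails at once if the can, the spanner, the disc or the offcut is moved by more than 30 mm (distance of any of can, spanner, disc, offcut from where it was at the start of the episode above 0.03 m).
It also fails if it takes over 61 s, if anything falls off the work surface, if the arm or the gripper's body presses on something with over 40 N, if the wrist force passes 120 N, or if a joint passes its speed limit or range.

ROBOT

A 6-joint arm with a two-finger parallel gripper is mounted at the origin on the work surface. World frame = base frame: x ahead of the robot, y to its left, z up, the work surface at z = 0. Lengths are in mm, angles in degrees, forces in N, time in s.
With the tool pointing down it reaches from about 325 to 925 mm from the base axis. Payload 3.1 kg.
Tool frame: the origin (TCP) lies midway between the tips of the shut fingers; the grasp point (between the pads) lies arm.grasp_offset behind it (arm.grasp_offset is the distance from the TCP to the grasp point, in mm); z points along the fingers, x is the direction in which the jaws open and shut, and the axes are right-handed (so a half turn about z gives the same grasp; the last joint's range is limited). The gripper opens to 85 mm and grips with 20 to 120 N. Pads are 22 mm wide; open, the fingers measure 114 mm over their backs; the gripper's body (76 mm by 85 mm) begins 54 mm behind the grasp point. The pads swing forward as they close: fully open they stand 13 mm farther back than shut.
Start: joints at [69.832, 12.427, 92.441, -0, 75.132, -6.429], TCP at [148.423, 607.133, 231.3] pointing down, gripper open.
Joint ranges: [-157.48, 157.48], [-44.54, 120.13], [17.64, 146.25], [-64.5, 244.5], [7.68, 150.69], [-147.95, 147.95]. Speed limits (degrees/s): [159.86, 159.86, 180, 180, 180, 180].

INTERFACE

Orientations are given as [roll, pitch, yaw] about the fixed x, y, z axes, in that order (R = Rz(yaw) Ry(pitch) Rx(roll)).
In Python, from plant import arm gives the robot as it stands.
- The arm moves only by the shell command python3 -m creep 'ROWS'. ROWS is JSON, a list of rows, each an object of numbers: "dx", "dy", "dz": the shift along the world's x, y, z in mm; "ax", "ay", "az": the turn, a rotation vector about the world's x, y, z in rad; "hand": the finger opening in mm, from 0 to 85.4. A call has 1 to 20 rows; each row is the pose to reach, as a shift and turn from the pose commanded when the call began; what a row does not reach only later rows make up. A row lasts 1/10 s, in which the tool goes at most 50 mm and 8.59 degrees, less where a joint would pass 70% of its speed; a pose out of reach is approached as far as the arm can. A call with a gripper value outside its range is refused whole. The fingers move at their own pace and stop on an object; the grip force is fixed at half the most. Time passes only in rows, so rows that repeat a pose let the fingers close. It gives the time, the measured TCP pose, the force and the opening at its end, in the units of the state.
- arm.state(): the state, without advancing time (a new reading comes with each control period).
- arm.camera(name): name is "scene" or "top" or "wrist"; returns a dict with "pixels" (480x640x3 uint8, blue, green, red), "intrinsics" (3x3 intrinsics, pixels), "dist" ([k1, k2, p1, p2, k3] as OpenCV has them; the pictures are not rectified), "rvec" (rotation vector, rad) and "tvec" (3), from world to camera coordinates, as OpenCV has them. Camera axes: x right, y down, z forward; pixel columns grow to the right and rows downward; lengths in mm; the calibration is good to about 2 mm. A picture is of the moment at which its call begins. There is no depth.
- arm.finish_job(): hands the job in, once; it reports no verdict.
The state is a dict: "time_s": time; "qpos": joint angles; "joint_vel": joint speeds; "tau": joint torques, N m; "ee_pos": TCP position; "tcp_rot": TCP orientation; "ft_force": force on the tool from outside, world axes, zero at the start; "ft_torque": the same for the moment, N m; "grip_width": finger opening in mm.
Only numpy, scipy, OpenCV 4.12 (cv2) and the standard library are available. Lean on these libraries where they do the work, as an engineer would, in place of code of your own. Each camera call takes 0.05 s, during which the arm holds its last target.

## Working session

There is one attempt and no reset: what is moved stays moved. The work goes in short steps, Python scripts to look and compute and a shell command to move; the robot and the scene stay as the last step left them, time stands still between calls to the robot, and variables do not carry over. Pictures are saved under pics/ and viewed, and the job is handed in when it is done.

```bash
mkdir -p pics; ls; python3 - <<'E'
from plant import arm
import cv2
for n in("scene","top","wrist"):
    c=arm.camera(n); cv2.imwrite(f"pics/{n}0.png",c["pixels"]); print(n,c["rvec"],c["tvec"],c["intrinsics"],c["dist"])
s=arm.state(); print(s["time_s"],s["ee_pos"],s["tcp_rot"],s["ft_force"],s["grip_width"],arm.grasp_offset)
E
```

```text
pics
scene [ 0.97872424  2.42674838 -1.07006089] [ 380.81482249 -188.58406027 1273.8960231 ] [[516.0819999    0.         314.6979299 ]
 [  0.         516.0819999  246.23773981]
 [  0.           0.           1.        ]] [-0.08752671  0.          0.          0.          0.        ]
top [ 2.13836358 -2.10804602  0.13952929] [  3.07339251 528.82422487 991.27446428] [[522.84193996   0.         315.04177534]
 [  0.         522.84193996 238.2793095 ]
 [  0.           0.           1.        ]] [-0.14181756  0.          0.          0.          0.        ]
wrist [-2.275117   -1.7879236  -0.26628485] [-623.36190184  -38.41648338  379.5344897 ] [[408.98930815   0.         314.77400609]
 [  0.         408.98930815 239.20308698]
 [  0.           0.           1.        ]] [-0.09697305  0.          0.          0.          0.        ]
0.15 [148.20245791 606.50856785 230.20800946] [-1.79988058e+02  1.10896243e-01  7.62624376e+01] [-0.20690468 -0.10069662  0.0389375 ] 85.25628433108277 18.700000000000003
```

View pics/scene0.png

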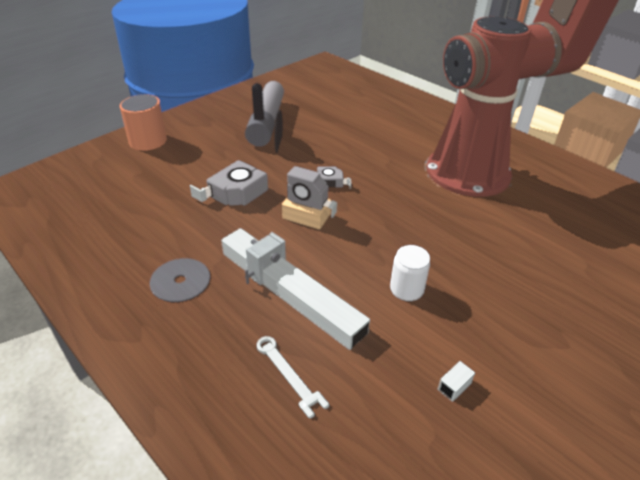

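View pics/top0.png

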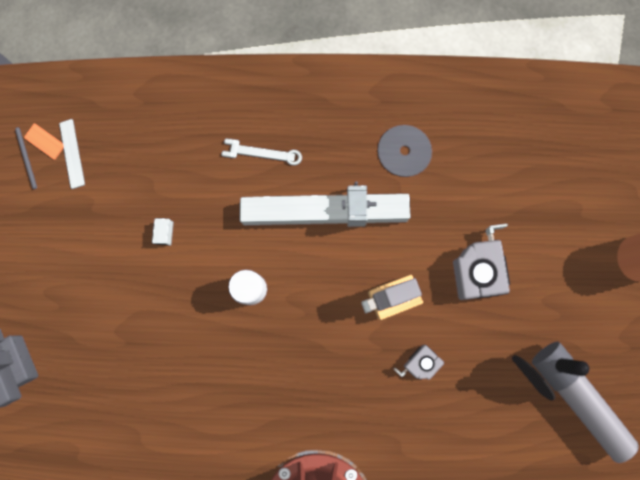

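View pics/wrist0.png

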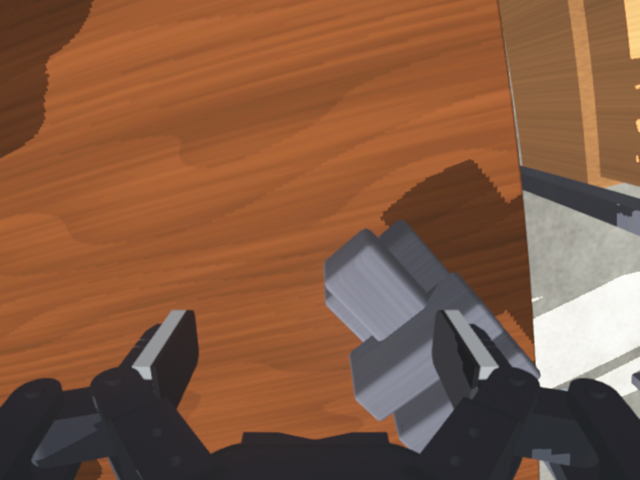

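```bash
cat > h.py <<'E'
import numpy as np,cv2
from plant import arm
def ray(c,px):
    p=cv2.undistortPoints(np.array(px,float).reshape(-1,1,2),c["intrinsics"],c["dist"]).reshape(-1,2)
    R=cv2.Rodrigues(np.array(c["rvec"],float))[0]; t=np.array(c["tvec"],float).ravel()
    return -R.T@t, np.c_[p,np.ones(len(p))]@R
def onz(c,px,z):
    o,d=ray(c,px); z=np.broadcast_to(z,(len(d),)); return o+d*((z-o[2])/d[:,2])[:,None]
def proj(c,P):
    return cv2.projectPoints(np.array(P,float).reshape(-1,3),np.array(c["rvec"],float),np.array(c["tvec"],float),c["intrinsics"],c["dist"])[0].reshape(-1,2)
def crop(c,x0,y0,x1,y1,name,k=5):
    cv2.imwrite("pics/"+name,cv2.resize(c["pixels"][y0:y1,x0:x1],None,fx=k,fy=k,interpolation=cv2.INTER_CUBIC))
E
python3 - <<'E'
from h import *
c=arm.camera("top"); crop(c,350,260,450,330,"t_tape.png",8); crop(c,230,175,420,235,"t_tube.png",4)
im=c["pixels"]; 
hsv=cv2.cvtColor(im,cv2.COLOR_BGR2HSV)
print(c and arm.state()["time_s"])
c=arm.camera("scene"); crop(c,270,150,370,230,"s_tape.png",8); crop(c,215,220,375,350,"s_tube.png",5)
E
```

```text
0.2
```

View pics/t_tape.png

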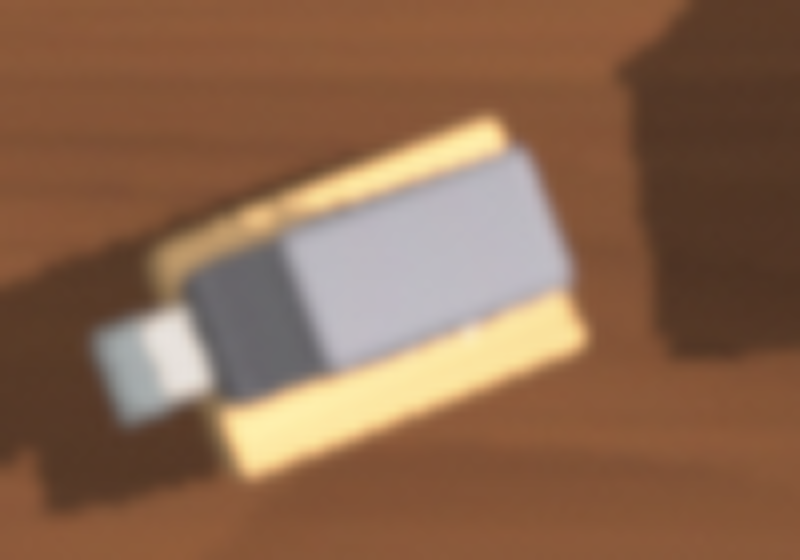

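View pics/t_tube.png

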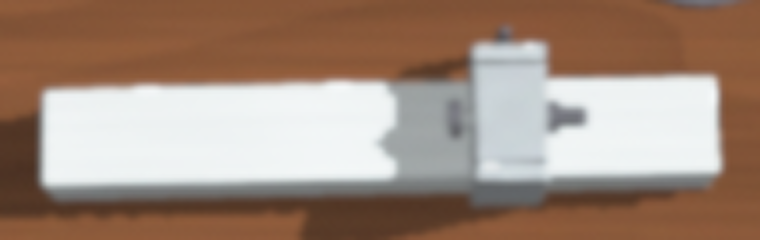

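View pics/s_tape.png

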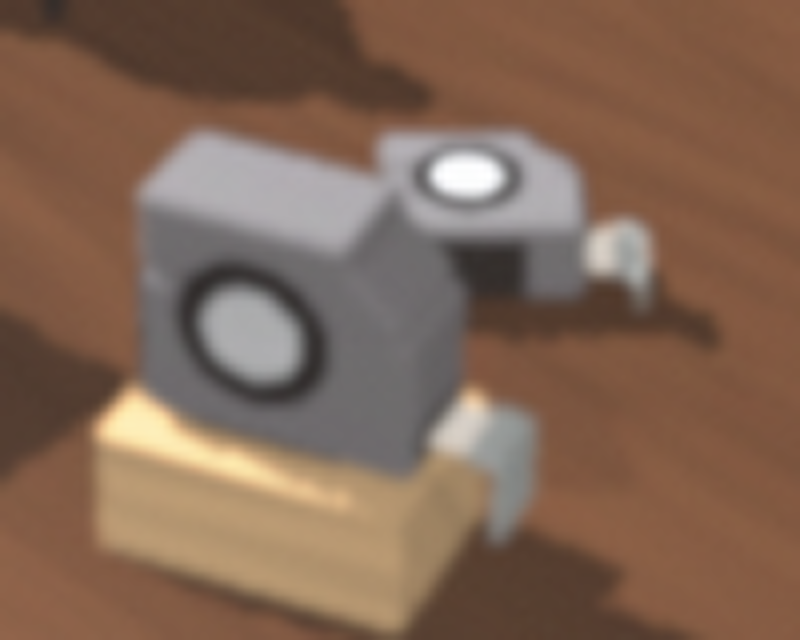

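View pics/s_tube.png

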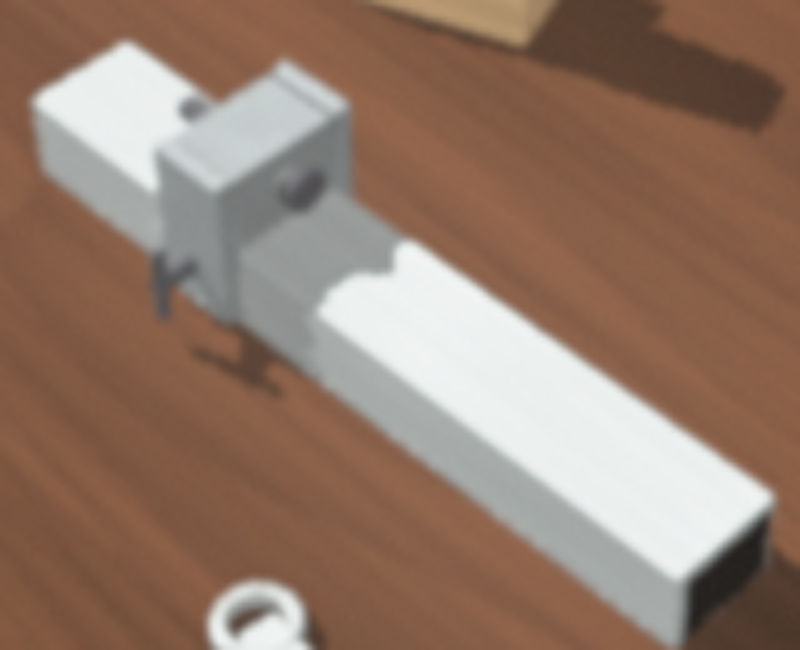

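```bash
python3 - <<'E'
from h import *
c=arm.camera("top"); s=arm.camera("scene")
def P(x0,y0,k,L): return [((u+.5)/k-.5+x0,(v+.5)/k-.5+y0) for u,v in L]
T=onz(c,P(350,260,8,[(280,240),(520,150),(575,285),(325,370)]),114)
print("tape top",T.round(1))
ax=(T[0]+T[3]-T[1]-T[2]);
for a,b in((1,0),(2,3),(1,2),(0,3)): d=T[b]-T[a]; print(np.linalg.norm(d).round(1),np.degrees(np.arctan2(d[1],d[0])).round(2))
yaw=np.arctan2(ax[1],ax[0]); back=(T[1]+T[2])/2; print("yaw",np.degrees(yaw),"back",back,"center",back+40*np.array([np.cos(yaw),np.sin(yaw),0]))
B=onz(c,P(350,260,8,[(150,255),(497,115),(588,340),(245,480)]),40); print("block",B.round(1),B.mean(0))
for a,b in((1,0),(2,3),(1,2),(0,3)): d=B[b]-B[a]; print(np.linalg.norm(d).round(1),np.degrees(np.arctan2(d[1],d[0])).round(2))
U=onz(c,P(230,175,4,[(42,92),(718,76),(720,172),(42,187)]),40); print("tube",U.round(1))
for a,b in((1,0),(2,3),(1,2),(0,3)): d=U[b]-U[a]; print(np.linalg.norm(d).round(1),np.degrees(np.arctan2(d[1],d[0])).round(2))
S=onz(c,P(230,175,4,[(472,46),(547,44),(546,175),(472,175)]),76); print("stop",S.round(1),S.mean(0))
# scene tube
U2=onz(s,P(215,220,5,[(773,497),(683,580)]),40); print("tube end scene",U2.round(1),U2.mean(0))
U3=onz(s,P(215,220,5,[(127,40),(33,102)]),40); print("tube far scene",U3.round(1))
S2=onz(s,P(215,220,5,[(285,58),(350,105),(217,192),(155,150)]),76); print("stop scene",S2.round(1),S2.mean(0))
T2=onz(s,P(270,150,8,[(205,130),(140,195),(345,258),(393,185)]),114);print("tape scene",T2.round(1))
a=T2[2]+T2[3]-T2[0]-T2[1];b=(T2[0]+T2[1])/2; print("yaw",np.degrees(np.arctan2(a[1],a[0])),"centre",b+40*a/np.linalg.norm(a))
E
```

```text
tape top [[ 424.6 -119.2  114. ]
 [ 445.6 -173.9  114. ]
 [ 415.  -186.1  114. ]
 [ 395.3 -129.3  114. ]]
58.6 111.0
60.1 109.13
32.9 -158.14
30.9 -160.84
yaw 110.05279139694686 back [ 430.30265696 -180.00285747  114.        ] center [ 416.58722434 -142.42777387  114.        ]
block [[ 425.4  -95.    40. ]
 [ 460.6 -180.2   40. ]
 [ 405.8 -202.    40. ]
 [ 371.1 -118.3   40. ]] [ 415.69349198 -148.85533121   40.        ]
92.1 112.47
90.6 112.49
59.0 -158.27
59.0 -156.81
tube [[ 610.8  163.9   40. ]
 [ 622.5 -177.2   40. ]
 [ 573.2 -177.4   40. ]
 [ 561.8  161.8   40. ]]
341.3 91.96
339.4 91.92
49.3 -179.72
49.1 -177.59
stop [[626.9 -52.1  76. ]
 [628.3 -88.6  76. ]
 [563.3 -88.1  76. ]
 [562.9 -52.5  76. ]] [595.345072   -70.32590949  76.        ]
tube end scene [[563.5 164.5  40. ]
 [611.1 167.4  40. ]] [587.28941256 165.91913464  40.        ]
tube far scene [[ 573.1 -173.7   40. ]
 [ 623.3 -169.3   40. ]]
stop scene [[560.4 -88.1  76. ]
 [560.4 -51.1  76. ]
 [626.1 -48.8  76. ]
 [628.3 -81.5  76. ]] [593.80742731 -67.36819378  76.        ]
tape scene [[ 415.5 -179.   114. ]
 [ 447.8 -168.3  114. ]
 [ 429.2 -112.2  114. ]
 [ 397.7 -127.1  114. ]]
yaw 108.66985220875121 centre [ 418.87108643 -135.73048116  114.        ]
```

Look-alikes in the top view: the large case lying at (483,272), the small one lying at (426,363), and the case standing on the wooden block at (395,293). The last is the middle-sized one and on the block, and its close crop shows 36 mm width and the nose tab towards +y. That's the target. Next I move above it for a wrist view.

```bash
python3 -m creep '[{"dx":269,"dy":-746.6,"dz":0,"az":-0.983,"hand":66},{"dx":269,"dy":-746.6,"dz":0,"az":-0.983,"hand":66},{"dx":269,"dy":-746.6,"dz":0,"az":-0.983,"hand":66},{"dx":269,"dy":-746.6,"dz":0,"az":-0.983,"hand":66},{"dx":269,"dy":-746.6,"dz":0,"az":-0.983,"hand":66},{"dx":269,"dy":-746.6,"dz":0,"az":-0.983,"hand":66},{"dx":269,"dy":-746.6,"dz":0,"az":-0.983,"hand":66},{"dx":269,"dy":-746.6,"dz":0,"az":-0.983,"hand":66},{"dx":269,"dy":-746.6,"dz":0,"az":-0.983,"hand":66},{"dx":269,"dy":-746.6,"dz":0,"az":-0.983,"hand":66},{"dx":269,"dy":-746.6,"dz":0,"az":-0.983,"hand":66},{"dx":269,"dy":-746.6,"dz":0,"az":-0.983,"hand":66},{"dx":269,"dy":-746.6,"dz":0,"az":-0.983,"hand":66},{"dx":269,"dy":-746.6,"dz":0,"az":-0.983,"hand":66},{"dx":269,"dy":-746.6,"dz":0,"az":-0.983,"hand":66},{"dx":269,"dy":-746.6,"dz":0,"az":-0.983,"hand":66},{"dx":269,"dy":-746.6,"dz":0,"az":-0.983,"hand":66},{"dx":269,"dy":-746.6,"dz":0,"az":-0.983,"hand":66},{"dx":269,"dy":-746.6,"dz":0,"az":-0.983,"hand":66},{"dx":269,"dy":-746.6,"dz":0,"az":-0.983,"hand":66}]'
python3 - <<'E'
from h import *
c=arm.camera("wrist"); cv2.imwrite("pics/w1.png",c["pixels"])
s=arm.state(); print(s["time_s"],s["ee_pos"],s["tcp_rot"],s["ft_force"],s["grip_width"])
E
```

```text
0.4 [148.40178249 607.04663528 231.13426038] [-1.79998848e+02  1.54981611e-02  7.62597781e+01] [-0.33456618  0.23038569  0.13423204] 85.26645458283302invalid input at $[0]: expected keys dx, dy, dz, ax, ay, az, hand
```

View pics/w1.png

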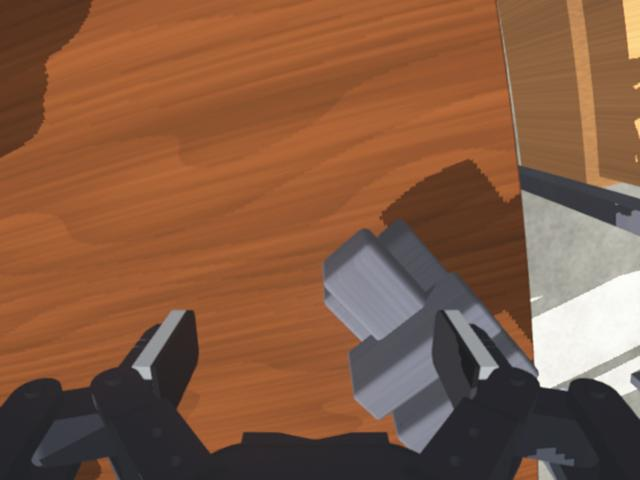

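```bash
python3 -m creep '[{"dx":269,"dy":-746.6,"dz":0,"ax":0,"ay":0,"az":-0.983,"hand":66},{"dx":269,"dy":-746.6,"dz":0,"ax":0,"ay":0,"az":-0.983,"hand":66},{"dx":269,"dy":-746.6,"dz":0,"ax":0,"ay":0,"az":-0.983,"hand":66},{"dx":269,"dy":-746.6,"dz":0,"ax":0,"ay":0,"az":-0.983,"hand":66},{"dx":269,"dy":-746.6,"dz":0,"ax":0,"ay":0,"az":-0.983,"hand":66},{"dx":269,"dy":-746.6,"dz":0,"ax":0,"ay":0,"az":-0.983,"hand":66},{"dx":269,"dy":-746.6,"dz":0,"ax":0,"ay":0,"az":-0.983,"hand":66},{"dx":269,"dy":-746.6,"dz":0,"ax":0,"ay":0,"az":-0.983,"hand":66},{"dx":269,"dy":-746.6,"dz":0,"ax":0,"ay":0,"az":-0.983,"hand":66},{"dx":269,"dy":-746.6,"dz":0,"ax":0,"ay":0,"az":-0.983,"hand":66},{"dx":269,"dy":-746.6,"dz":0,"ax":0,"ay":0,"az":-0.983,"hand":66},{"dx":269,"dy":-746.6,"dz":0,"ax":0,"ay":0,"az":-0.983,"hand":66},{"dx":269,"dy":-746.6,"dz":0,"ax":0,"ay":0,"az":-0.983,"hand":66},{"dx":269,"dy":-746.6,"dz":0,"ax":0,"ay":0,"az":-0.983,"hand":66},{"dx":269,"dy":-746.6,"dz":0,"ax":0,"ay":0,"az":-0.983,"hand":66},{"dx":269,"dy":-746.6,"dz":0,"ax":0,"ay":0,"az":-0.983,"hand":66},{"dx":269,"dy":-746.6,"dz":0,"ax":0,"ay":0,"az":-0.983,"hand":66},{"dx":269,"dy":-746.6,"dz":0,"ax":0,"ay":0,"az":-0.983,"hand":66},{"dx":269,"dy":-746.6,"dz":0,"ax":0,"ay":0,"az":-0.983,"hand":66},{"dx":269,"dy":-746.6,"dz":0,"ax":0,"ay":0,"az":-0.983,"hand":66}]'
python3 - <<'E'
from h import *
c=arm.camera("wrist"); cv2.imwrite("pics/w1.png",c["pixels"])
s=arm.state(); print(s["time_s"],s["ee_pos"],s["tcp_rot"],s["ft_force"],s["grip_width"])
E
```

```text
time_s: 2.4
ee_pos: [417.0, -138.1, 231.2]
tcp_rot: [-180.0, 0.0, 20.1]
ft_force: [0.5, -0.1, 0.0]
grip_width: 66.0
2.45 [ 417.14688604 -138.11243007  231.30829214] [-1.79995050e+02 -9.47787214e-03  2.00569676e+01] [-0.27960196  0.89622838 -0.12218479] 66.07843779819376
```

View pics/w1.png

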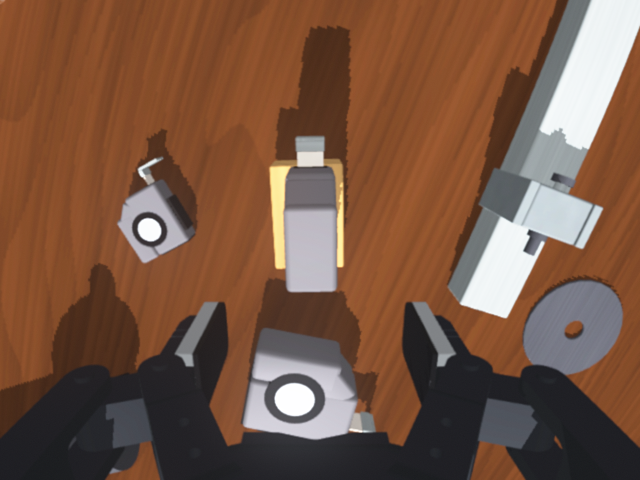

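```bash
python3 - <<'E'
from h import *
c=arm.camera("wrist"); crop(c,260,125,360,300,"w_tape.png",4); crop(c,440,160,610,330,"w_stop.png",4)
E
```

```text
(no output)
```

View pics/w_tape.png

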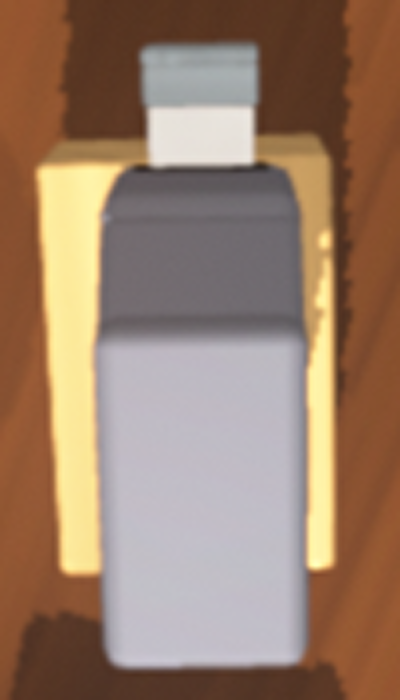

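View pics/w_stop.png

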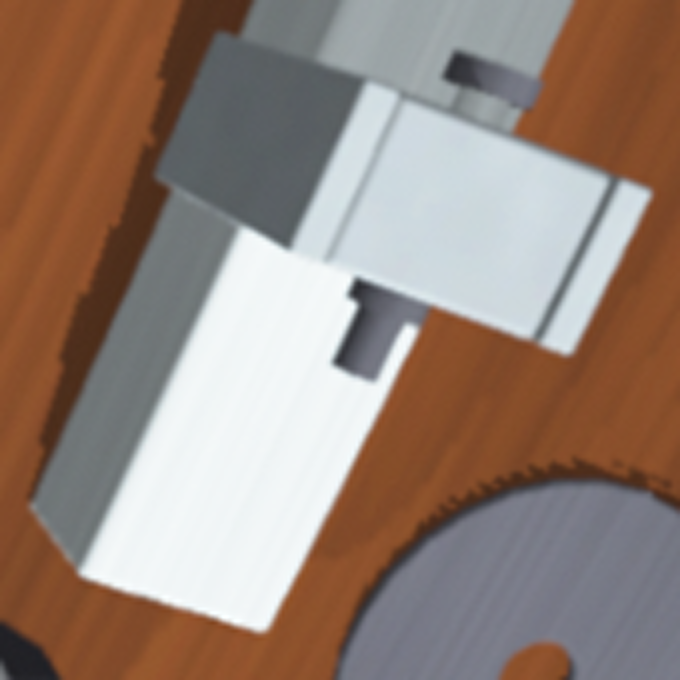

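```bash
python3 - <<'E'
from h import *
c=arm.camera("wrist")
def P(x0,y0,k,L): return [((u+.5)/k-.5+x0,(v+.5)/k-.5+y0) for u,v in L]
T=onz(c,P(260,125,4,[(97,335),(103,665),(308,665),(304,332)]),114);print(T.round(1))
for a,b in((1,0),(2,3),(1,2),(0,3)): d=T[b]-T[a]; print(np.linalg.norm(d).round(1),np.degrees(np.arctan2(d[1],d[0])).round(2))
ax=T[0]+T[3]-T[1]-T[2]; ax/=np.linalg.norm(ax); b=(T[1]+T[2])/2; print("yaw",np.degrees(np.arctan2(ax[1],ax[0])),"cent",b+40*ax)
H=onz(c,P(260,125,4,[(140,48),(258,48),(148,105),(255,105)]),55); m=H[:2].mean(0); print("tab outer",H.round(1),m, "along",(m-b)@ax,"across",np.cross(ax,m-b)[2])
S=onz(c,P(440,160,4,[(368,78),(653,190),(572,355),(290,250)]),76); print("stop",S.round(1),S.mean(0))
F=onz(c,P(440,160,4,[(80,575),(263,632)]),40); print("tube far",F.round(1),F.mean(0))
K=onz(c,P(440,160,4,[(455,50),(540,78)]),40+31);print("bolt head top edge",K)
E
```

```text
[[ 392.6 -130.4  114. ]
 [ 412.4 -185.4  114. ]
 [ 445.8 -173.2  114. ]
 [ 424.  -118.4  114. ]]
58.5 109.83
59.0 111.65
35.5 20.09
33.7 20.93
yaw 110.74117815322435 cent [ 414.94249958 -141.90037229  114.        ]
tab outer [[382.5 -88.7  55. ]
 [403.6 -81.   55. ]
 [387.5 -98.3  55. ]
 [406.8 -91.3  55. ]] [393.02234844 -84.86659307  55.        ] along 101.10036253873163 across 0.3011559369622887
stop [[559.7 -53.8  76. ]
 [626.5 -51.6  76. ]
 [627.9 -87.4  76. ]
 [560.9 -89.   76. ]] [593.76828215 -70.4351913   76.        ]
tube far [[ 571.8 -176.7   40. ]
 [ 620.1 -175.4   40. ]] [ 595.94276131 -176.05826379   40.        ]
bolt head top edge [[576.51867894 -42.34188683  71.        ]
 [595.79511472 -40.65225985  71.        ]]
```

```bash
python3 -m creep '[{"dx":-2,"dy":-1.5,"dz":-40,"ax":0,"ay":0,"az":0.007,"hand":66},{"dx":-2,"dy":-1.5,"dz":-80,"ax":0,"ay":0,"az":0.007,"hand":66},{"dx":-2,"dy":-1.5,"dz":-115,"ax":0,"ay":0,"az":0.007,"hand":66},{"dx":-2,"dy":-1.5,"dz":-140,"ax":0,"ay":0,"az":0.007,"hand":66},{"dx":-2,"dy":-1.5,"dz":-155,"ax":0,"ay":0,"az":0.007,"hand":66},{"dx":-2,"dy":-1.5,"dz":-160,"ax":0,"ay":0,"az":0.007,"hand":66},{"dx":-2,"dy":-1.5,"dz":-160,"ax":0,"ay":0,"az":0.007,"hand":66},{"dx":-2,"dy":-1.5,"dz":-160,"ax":0,"ay":0,"az":0.007,"hand":66},{"dx":-2,"dy":-1.5,"dz":-160,"ax":0,"ay":0,"az":0.007,"hand":66}]'
python3 - <<'E'
from h import *
c=arm.camera("wrist"); cv2.imwrite("pics/w2.png",c["pixels"])
E
```

```text
time_s: 3.45
ee_pos: [416.6, -141.5, 72.7]
tcp_rot: [179.9, -0.1, 20.4]
ft_force: [-0.4, -0.5, 0.8]
grip_width: 66.2
```

View pics/w2.png

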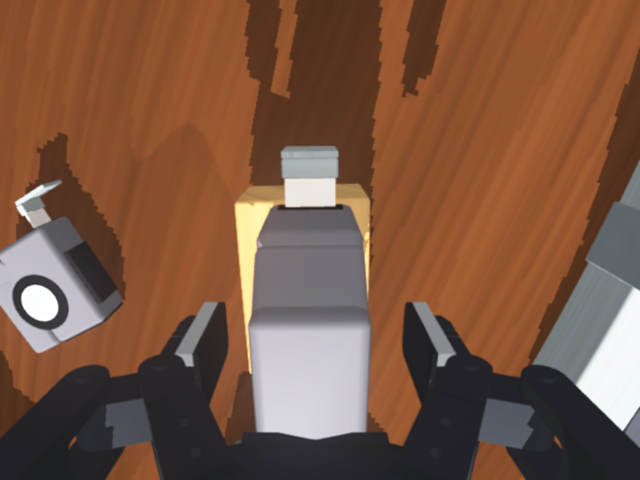

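The case sits between the fingers (columns 250–370, fingers at 225 and 405), so I close.

```bash
python3 -m creep '[{"dx":0,"dy":0,"dz":0,"ax":0,"ay":0,"az":0,"hand":45},{"dx":0,"dy":0,"dz":0,"ax":0,"ay":0,"az":0,"hand":35},{"dx":0,"dy":0,"dz":0,"ax":0,"ay":0,"az":0,"hand":30},{"dx":0,"dy":0,"dz":0,"ax":0,"ay":0,"az":0,"hand":25},{"dx":0,"dy":0,"dz":0,"ax":0,"ay":0,"az":0,"hand":25},{"dx":0,"dy":0,"dz":0,"ax":0,"ay":0,"az":0,"hand":25},{"dx":0,"dy":0,"dz":0,"ax":0,"ay":0,"az":0,"hand":25},{"dx":0,"dy":0,"dz":0,"ax":0,"ay":0,"az":0,"hand":25},{"dx":0,"dy":0,"dz":0,"ax":0,"ay":0,"az":0,"hand":25},{"dx":0,"dy":0,"dz":0,"ax":0,"ay":0,"az":0,"hand":25}]'
python3 - <<'E'
from h import *
c=arm.camera("wrist"); cv2.imwrite("pics/w3.png",c["pixels"])
s=arm.state(); print(s["time_s"],s["ee_pos"],s["tcp_rot"],s["ft_force"],s["ft_torque"],s["grip_width"])
E
```

```text
time_s: 4.5
ee_pos: [415.7, -141.1, 71.4]
tcp_rot: [180.0, -0.0, 20.3]
ft_force: [-1.0, -0.0, 4.2]
grip_width: 35.7
4.55 [ 415.72155339 -141.18265658   71.46708463] [ 1.79961991e+02 -2.52937862e-02  2.03417990e+01] [ 0.3660851  -1.18010184  3.79460764] [-0.11719986 -0.0043803  -0.03087099] 35.185800209733095
```

View pics/w3.png

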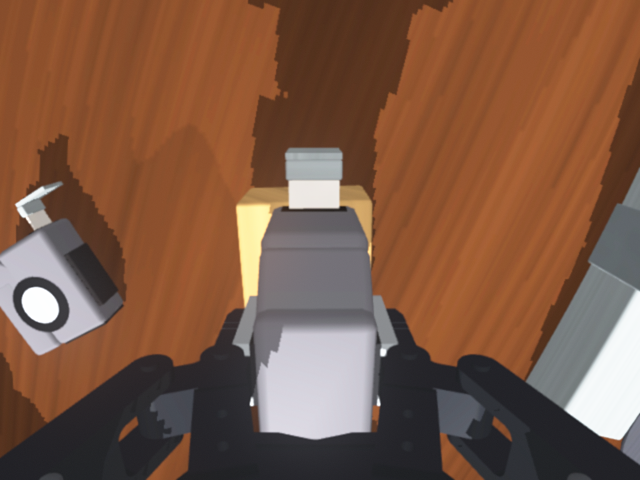

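```bash
python3 -m creep '[{"dx":0,"dy":0,"dz":10,"ax":0,"ay":0,"az":0,"hand":25},{"dx":0,"dy":0,"dz":30,"ax":0,"ay":0,"az":0,"hand":25},{"dx":0,"dy":0,"dz":50,"ax":0,"ay":0,"az":0,"hand":25},{"dx":10,"dy":15,"dz":60,"ax":0,"ay":0,"az":-0.02,"hand":25},{"dx":28,"dy":42,"dz":60,"ax":0,"ay":0,"az":-0.05,"hand":25},{"dx":46,"dy":70,"dz":60,"ax":0,"ay":0,"az":-0.08,"hand":25},{"dx":66,"dy":100,"dz":60,"ax":0,"ay":0,"az":-0.12,"hand":25},{"dx":86,"dy":130,"dz":60,"ax":0,"ay":0,"az":-0.16,"hand":25},{"dx":106,"dy":160,"dz":60,"ax":0,"ay":0,"az":-0.2,"hand":25},{"dx":126,"dy":190,"dz":60,"ax":0,"ay":0,"az":-0.24,"hand":25},{"dx":146,"dy":220,"dz":60,"ax":0,"ay":0,"az":-0.28,"hand":25},{"dx":162,"dy":245,"dz":60,"ax":0,"ay":0,"az":-0.31,"hand":25},{"dx":172.6,"dy":260.5,"dz":60,"ax":0,"ay":0,"az":-0.321,"hand":25},{"dx":172.6,"dy":260.5,"dz":60,"ax":0,"ay":0,"az":-0.321,"hand":25},{"dx":172.6,"dy":260.5,"dz":60,"ax":0,"ay":0,"az":-0.321,"hand":25},{"dx":172.6,"dy":260.5,"dz":60,"ax":0,"ay":0,"az":-0.321,"hand":25}]'
python3 - <<'E'
from h import *
c=arm.camera("wrist"); cv2.imwrite("pics/w4.png",c["pixels"])
c=arm.camera("scene"); crop(c,200,180,380,350,"s4.png",4)
s=arm.state(); print(s["time_s"],s["ee_pos"],s["tcp_rot"],s["ft_force"],s["ft_torque"],s["grip_width"])
E
```

```text
time_s: 6.15
ee_pos: [586.5, 118.8, 130.3]
tcp_rot: [180.0, 0.2, 1.9]
ft_force: [-0.0, -0.7, -2.8]
grip_width: 35.4
6.25 [587.06128864 118.64269377 130.81469282] [1.79987053e+02 8.69018523e-02 1.89090925e+00] [-0.58852609 -0.16550186 -2.87300165] [-0.00231937 -0.03113521 -0.01785934] 35.28308645309379
```

View pics/w4.png

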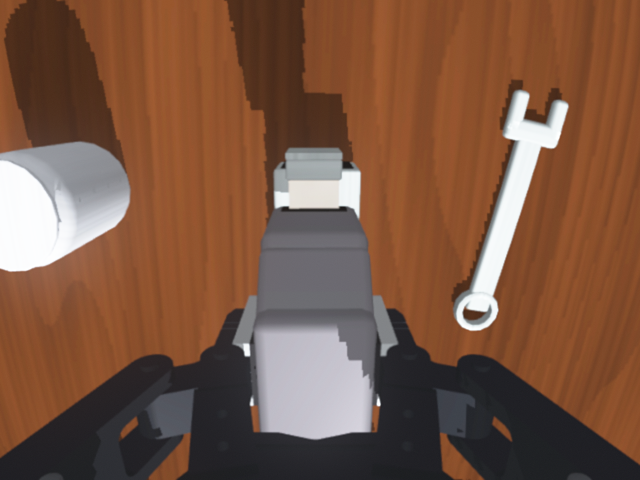

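View pics/s4.png

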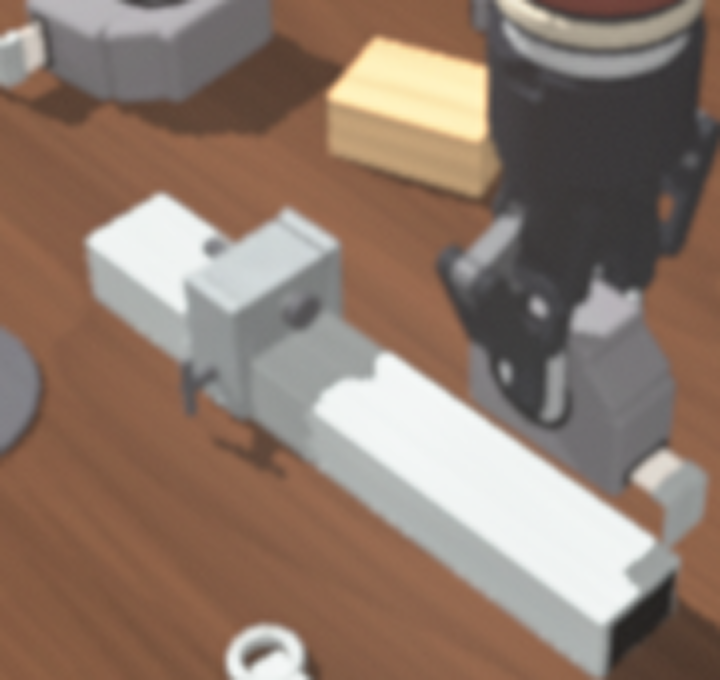

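```bash
python3 - <<'E'
from h import *
c=arm.camera("wrist"); crop(c,255,135,380,260,"w4c.png",6)
E
```

```text
(no output)
```

View pics/w4c.png

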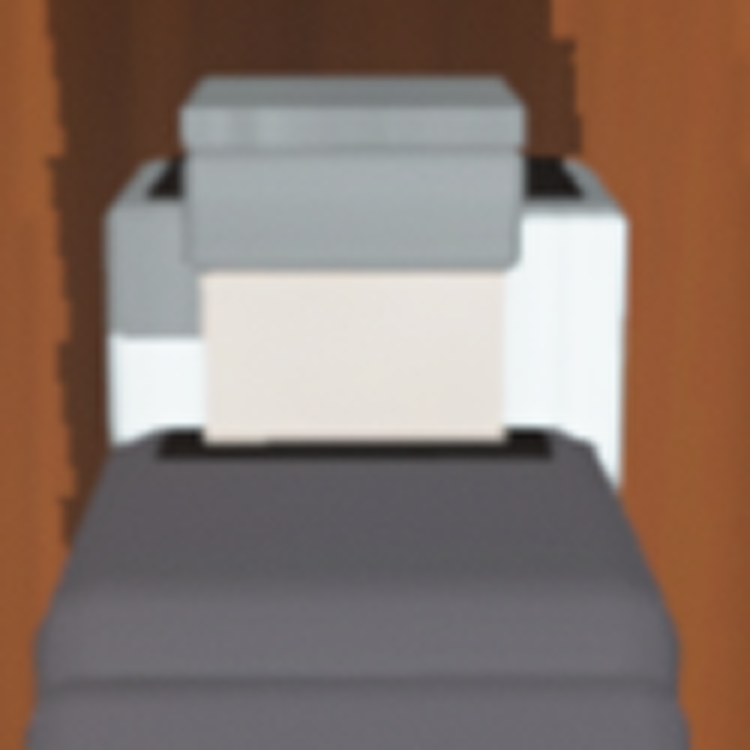

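```bash
python3 - <<'E'
from h import *
c=arm.camera("wrist")
def P(x0,y0,k,L): return [((u+.5)/k-.5+x0,(v+.5)/k-.5+y0) for u,v in L]
t=P(255,135,6,[(108,212),(627,214),(183,105),(525,105),(200,77),(510,77),(187,150),(522,150)])
print("tube end",onz(c,t[:2],40),onz(c,t[:2],40).mean(0))
for z in (89,115): print(z,onz(c,t[2:],z).round(1).tolist())
print("cam",ray(c,t[:1])[0], arm.state()["ee_pos"])
E
```

```text
tube end [[561.42317234 161.91850789  40.        ]
 [610.7194724  163.39506596  40.        ]] [586.07132237 162.65678692  40.        ]
89 [[571.8, 176.6, 89.0], [597.1, 177.4, 89.0], [573.0, 178.7, 89.0], [595.9, 179.5, 89.0], [572.1, 173.3, 89.0], [597.1, 174.1, 89.0]]
115 [[573.5, 178.9, 115.0], [595.3, 179.7, 115.0], [574.6, 180.7, 115.0], [594.3, 181.4, 115.0], [573.8, 176.1, 115.0], [595.3, 176.8, 115.0]]
cam [584.40988476 193.18098569 273.60723659] [587.54441122 118.74829604 131.22666996]
```

```bash
python3 -m creep '[{"dx":1,"dy":0,"dz":-15,"ax":0,"ay":0,"az":0,"hand":25},{"dx":1,"dy":0,"dz":-35,"ax":0,"ay":0,"az":0,"hand":25},{"dx":1,"dy":0,"dz":-50,"ax":0,"ay":0,"az":0,"hand":25},{"dx":1,"dy":0,"dz":-57,"ax":0,"ay":0,"az":0,"hand":25},{"dx":1,"dy":0,"dz":-59,"ax":0,"ay":0,"az":0,"hand":25},{"dx":1,"dy":0,"dz":-59,"ax":0,"ay":0,"az":0,"hand":25},{"dx":1,"dy":0,"dz":-59,"ax":0,"ay":0,"az":0,"hand":25},{"dx":1,"dy":0,"dz":-59,"ax":0,"ay":0,"az":0,"hand":25}]'
python3 - <<'E'
from h import *
for n in range(4):
  s=arm.state(); c=arm.camera("wrist");print(s["time_s"],s["ee_pos"].round(2),s["ft_force"].round(2),s["ft_torque"].round(3))
crop(c,255,135,380,260,"w5c.png",6)
c=arm.camera("scene"); crop(c,250,230,400,350,"s5.png",5)
E
```

```text
time_s: 7.15
ee_pos: [589.9, 119.7, 73.2]
tcp_rot: [-180.0, -0.1, 2.0]
ft_force: [0.8, 0.1, -2.5]
grip_width: 35.5
7.15 [589.85 119.66  73.21] [ 0.79  0.11 -2.52] [-0.005 -0.009 -0.007]
7.2 [589.72 119.64  73.14] [ 0.23 -0.28 -3.86] [ 0.017 -0.018  0.028]
7.25 [589.6  119.6   73.03] [ 0.2  -0.11 -3.21] [ 0.045  0.042 -0.051]
7.3 [589.45 119.59  72.9 ] [ 0.54 -1.09 -3.53] [-0.018  0.005 -0.032]
```

View pics/w5c.png

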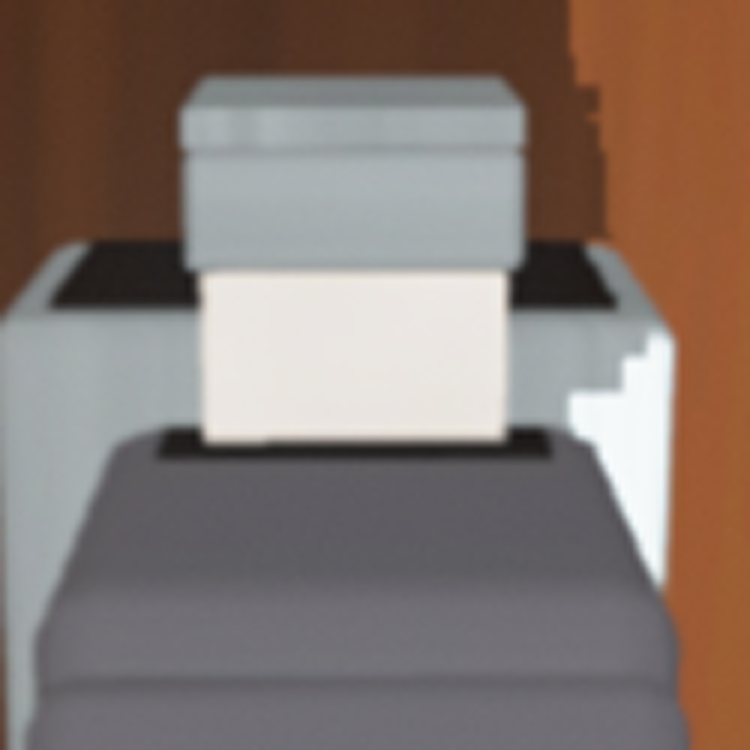

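View pics/s5.png

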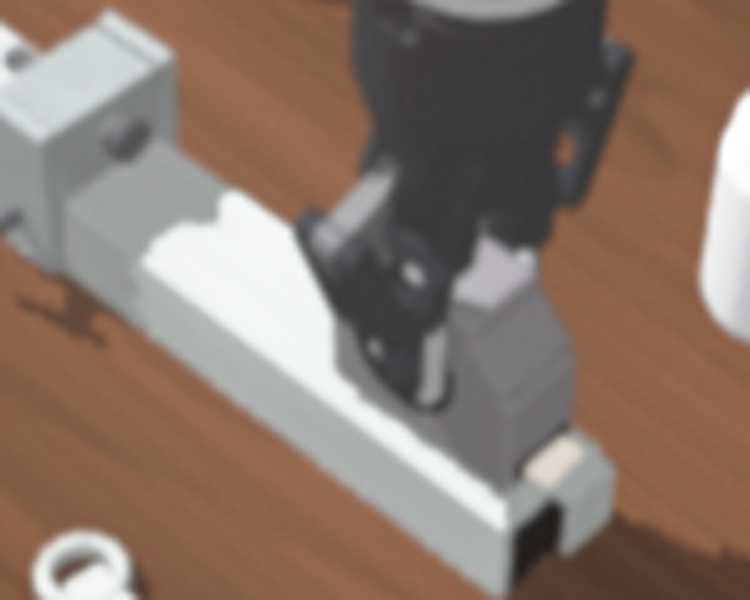

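```bash
python3 -m creep '[{"dx":-0.5,"dy":-5,"dz":-0.3,"ax":0,"ay":0,"az":0,"hand":25},{"dx":-0.1,"dy":-10,"dz":-0.3,"ax":0,"ay":0,"az":0,"hand":25},{"dx":0,"dy":-14,"dz":-0.3,"ax":0,"ay":0,"az":0,"hand":25},{"dx":0.1,"dy":-18,"dz":-0.3,"ax":0,"ay":0,"az":0,"hand":25},{"dx":0.3,"dy":-23,"dz":-0.3,"ax":0,"ay":0,"az":0,"hand":25},{"dx":0.4,"dy":-28,"dz":-0.3,"ax":0,"ay":0,"az":0,"hand":25},{"dx":0.6,"dy":-33,"dz":-0.3,"ax":0,"ay":0,"az":0,"hand":25},{"dx":0.8,"dy":-38,"dz":-0.3,"ax":0,"ay":0,"az":0,"hand":25},{"dx":1,"dy":-43,"dz":-0.3,"ax":0,"ay":0,"az":0,"hand":25},{"dx":1.1,"dy":-46,"dz":-0.3,"ax":0,"ay":0,"az":0,"hand":25},{"dx":1.1,"dy":-46,"dz":-0.3,"ax":0,"ay":0,"az":0,"hand":25},{"dx":1.1,"dy":-46,"dz":-0.3,"ax":0,"ay":0,"az":0,"hand":25}]'
python3 - <<'E'
from h import *
for n in range(3):
  s=arm.state(); c=arm.camera("wrist");print(s["time_s"],s["ee_pos"].round(2),s["ft_force"].round(2),s["ft_torque"].round(3))
cv2.imwrite("pics/w6.png",c["pixels"])
c=arm.camera("scene"); crop(c,250,230,400,350,"s6.png",5)
E
```

```text
time_s: 8.6
ee_pos: [590.1, 73.5, 71.9]
tcp_rot: [-180.0, 0.0, 1.9]
ft_force: [0.0, 4.6, -4.7]
grip_width: 35.4
8.6 [590.06  73.5   71.95] [ 0.04  4.63 -4.72] [ 0.805 -0.122 -0.082]
8.65 [590.06  73.62  71.92] [ 0.51  5.22 -4.25] [ 0.777 -0.125  0.023]
8.7 [590.08  73.68  71.94] [ 0.72  4.53 -5.53] [ 0.84  -0.104 -0.088]
```

View pics/w6.png

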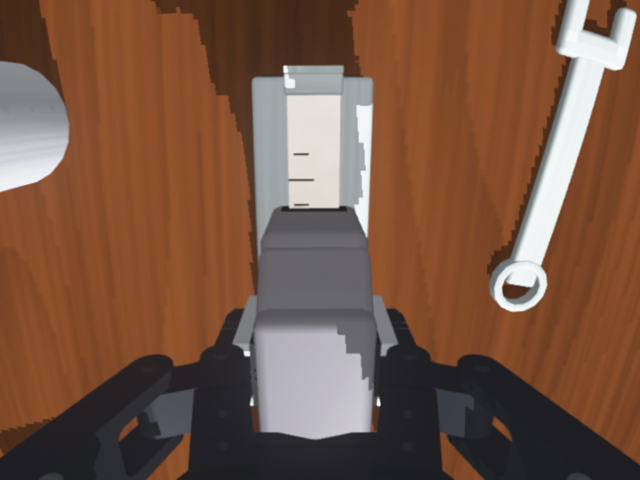

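View pics/s6.png

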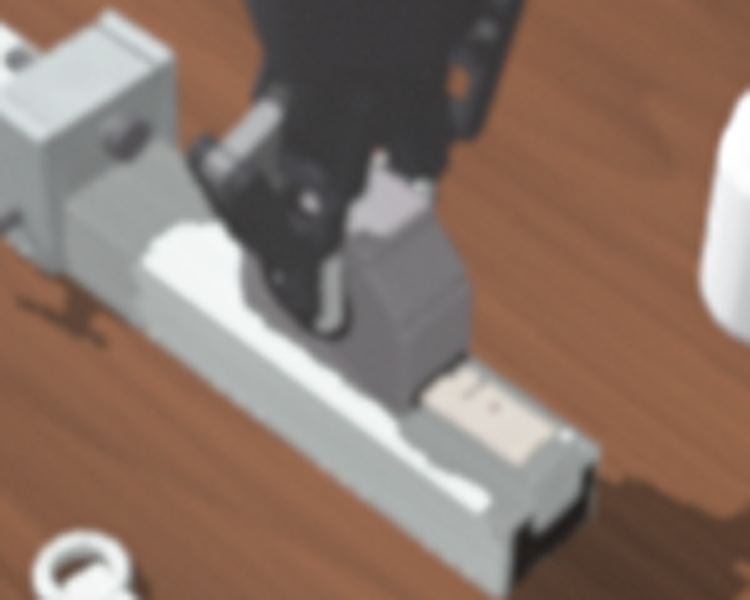

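```bash
python3 -m creep '[{"dx":0.2,"dy":-5,"dz":0,"ax":0,"ay":0,"az":0,"hand":25},{"dx":0.4,"dy":-11,"dz":0,"ax":0,"ay":0,"az":0,"hand":25},{"dx":0.6,"dy":-17,"dz":0,"ax":0,"ay":0,"az":0,"hand":25},{"dx":0.8,"dy":-23,"dz":0,"ax":0,"ay":0,"az":0,"hand":25},{"dx":1,"dy":-29,"dz":0,"ax":0,"ay":0,"az":0,"hand":25},{"dx":1.2,"dy":-35,"dz":0,"ax":0,"ay":0,"az":0,"hand":25},{"dx":1.4,"dy":-41,"dz":0,"ax":0,"ay":0,"az":0,"hand":25},{"dx":1.6,"dy":-47,"dz":0,"ax":0,"ay":0,"az":0,"hand":25},{"dx":1.8,"dy":-52,"dz":0,"ax":0,"ay":0,"az":0,"hand":25},{"dx":1.9,"dy":-56,"dz":0,"ax":0,"ay":0,"az":0,"hand":25},{"dx":2,"dy":-59,"dz":0,"ax":0,"ay":0,"az":0,"hand":25},{"dx":2.1,"dy":-61.5,"dz":0,"ax":0,"ay":0,"az":0,"hand":25},{"dx":2.1,"dy":-62.5,"dz":0,"ax":0,"ay":0,"az":0,"hand":25},{"dx":2.1,"dy":-62.5,"dz":0,"ax":0,"ay":0,"az":0,"hand":25},{"dx":2.1,"dy":-62.5,"dz":0,"ax":0,"ay":0,"az":0,"hand":25}]'
python3 - <<'E'
from h import *
for n in range(3):
  s=arm.state(); c=arm.camera("top");print(s["time_s"],s["ee_pos"].round(2),s["ft_force"].round(2),s["ft_torque"].round(3))
crop(c,230,160,420,240,"t7.png",4)
c=arm.camera("scene"); crop(c,220,220,380,350,"s7.png",5)
E
```

```text
time_s: 10.3
ee_pos: [592.2, 11.0, 72.0]
tcp_rot: [-180.0, 0.0, 1.9]
ft_force: [0.7, 5.2, -4.1]
grip_width: 35.0
10.3 [592.15  11.    72.  ] [ 0.72  5.21 -4.08] [ 0.839 -0.202 -0.166]
10.35 [592.13  11.02  72.  ] [ 1.09  5.63 -4.99] [ 0.903 -0.126 -0.156]
10.4 [592.14  11.02  71.99] [ 1.92  5.52 -4.92] [ 0.825 -0.122 -0.134]
```

View pics/s7.png

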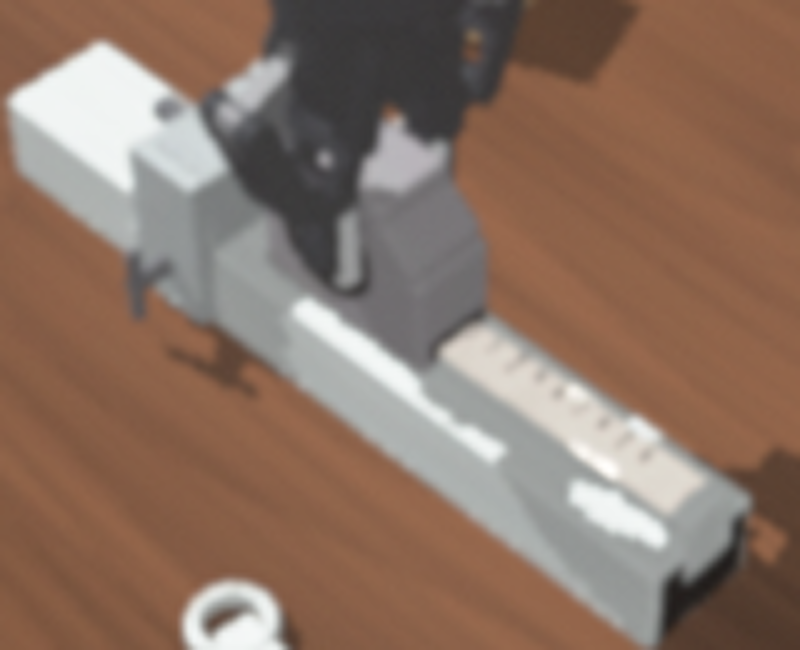

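View pics/t7.png

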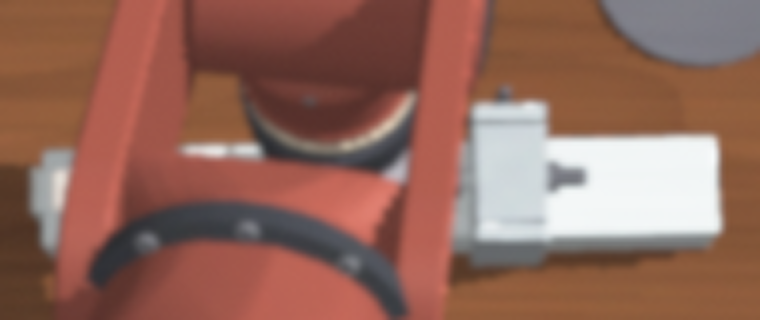

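```bash
python3 -m creep '[{"dx":0,"dy":-1,"dz":0,"ax":0,"ay":0,"az":0,"hand":25},{"dx":0.1,"dy":-2,"dz":0,"ax":0,"ay":0,"az":0,"hand":25},{"dx":0.1,"dy":-3,"dz":0,"ax":0,"ay":0,"az":0,"hand":25},{"dx":0.1,"dy":-4,"dz":0,"ax":0,"ay":0,"az":0,"hand":25},{"dx":0.2,"dy":-4.5,"dz":0,"ax":0,"ay":0,"az":0,"hand":25},{"dx":0.2,"dy":-5,"dz":0,"ax":0,"ay":0,"az":0,"hand":25}]'
python3 -m creep '[{"dx":0,"dy":-0.5,"dz":0,"ax":0,"ay":0,"az":0,"hand":25},{"dx":0,"dy":-1,"dz":0,"ax":0,"ay":0,"az":0,"hand":25},{"dx":0,"dy":-1.5,"dz":0,"ax":0,"ay":0,"az":0,"hand":25}]'
```

```text
time_s: 11.1
ee_pos: [592.3, 6.0, 72.0]
tcp_rot: [-180.0, 0.0, 1.9]
ft_force: [-0.2, 5.2, -4.8]
grip_width: 35.6
time_s: 11.4
ee_pos: [592.3, 4.6, 72.0]
tcp_rot: [-180.0, 0.0, 1.9]
ft_force: [0.9, 5.1, -5.1]
grip_width: 35.3
```

```bash
python3 -m creep '[{"dx":0,"dy":-0.5,"dz":0,"ax":0,"ay":0,"az":0,"hand":25},{"dx":0,"dy":-1,"dz":0,"ax":0,"ay":0,"az":0,"hand":25},{"dx":0.1,"dy":-1.5,"dz":0,"ax":0,"ay":0,"az":0,"hand":25}]'
```

```text
time_s: 11.7
ee_pos: [592.4, 3.1, 72.0]
tcp_rot: [-180.0, 0.0, 1.9]
ft_force: [0.9, 6.0, -4.9]
grip_width: 35.5
```

```bash
python3 -m creep '[{"dx":0,"dy":-0.5,"dz":0,"ax":0,"ay":0,"az":0,"hand":25},{"dx":0,"dy":-1,"dz":0,"ax":0,"ay":0,"az":0,"hand":25}]'
```

```text
time_s: 11.9
ee_pos: [592.4, 2.1, 72.0]
tcp_rot: [-180.0, 0.0, 1.9]
ft_force: [1.0, 4.9, -4.9]
grip_width: 35.6
```

```bash
python3 -m creep '[{"dx":0,"dy":-0.5,"dz":0,"ax":0,"ay":0,"az":0,"hand":25},{"dx":0,"dy":-1,"dz":0,"ax":0,"ay":0,"az":0,"hand":25}]'
```

```text
time_s: 12.1
ee_pos: [592.4, 1.1, 72.0]
tcp_rot: [-180.0, 0.0, 1.9]
ft_force: [1.0, 6.3, -3.2]
grip_width: 35.5
```

```bash
python3 -m creep '[{"dx":0,"dy":-0.5,"dz":0,"ax":0,"ay":0,"az":0,"hand":25},{"dx":0,"dy":-0.8,"dz":0,"ax":0,"ay":0,"az":0,"hand":25}]'
```

```text
time_s: 12.3
ee_pos: [592.4, 1.1, 72.1]
tcp_rot: [-179.9, 0.0, 1.9]
ft_force: [1.4, 9.0, -4.0]
grip_width: 35.3
```

```bash
python3 -m creep '[{"dx":0,"dy":-0.5,"dz":0,"ax":0,"ay":0,"az":0,"hand":25},{"dx":0,"dy":-0.8,"dz":0,"ax":0,"ay":0,"az":0,"hand":25}]'
```

```text
time_s: 12.5
ee_pos: [592.4, 1.0, 72.1]
tcp_rot: [-179.8, 0.0, 1.9]
ft_force: [0.3, 9.9, -3.9]
grip_width: 35.3
```

```bash
python3 -m creep '[{"dx":0,"dy":-0.4,"dz":0,"ax":0,"ay":0,"az":0,"hand":25},{"dx":0,"dy":-0.8,"dz":0,"ax":0,"ay":0,"az":0,"hand":25},{"dx":0,"dy":-0.8,"dz":0,"ax":0,"ay":0,"az":0,"hand":25},{"dx":0,"dy":-0.8,"dz":0,"ax":0,"ay":0,"az":0,"hand":25}]'
python3 - <<'E'
from h import *
for n in range(3):
  s=arm.state(); c=arm.camera("scene");print(s["time_s"],s["ee_pos"].round(2),s["tcp_rot"].round(2),s["ft_force"].round(2),s["ft_torque"].round(3))
crop(c,220,220,380,350,"s8.png",5)
c=arm.camera("wrist");cv2.imwrite("pics/w8.png",c["pixels"])
E
```

```text
time_s: 12.9
ee_pos: [592.4, 1.0, 72.2]
tcp_rot: [-179.8, 0.0, 1.9]
ft_force: [1.4, 11.4, -3.5]
grip_width: 35.5
12.9 [592.39   1.02  72.2 ] [-1.7975e+02  1.0000e-02  1.9300e+00] [ 1.39 11.39 -3.48] [ 1.79  -0.148 -0.038]
12.95 [592.36   1.04  72.15] [-1.7975e+02  1.0000e-02  1.9300e+00] [ 1.42 11.86 -4.04] [ 1.774 -0.107 -0.051]
13.0 [592.38   1.01  72.17] [-1.7975e+02  1.0000e-02  1.9200e+00] [ 0.34 11.06 -3.66] [ 1.777 -0.176 -0.035]
```

View pics/s8.png

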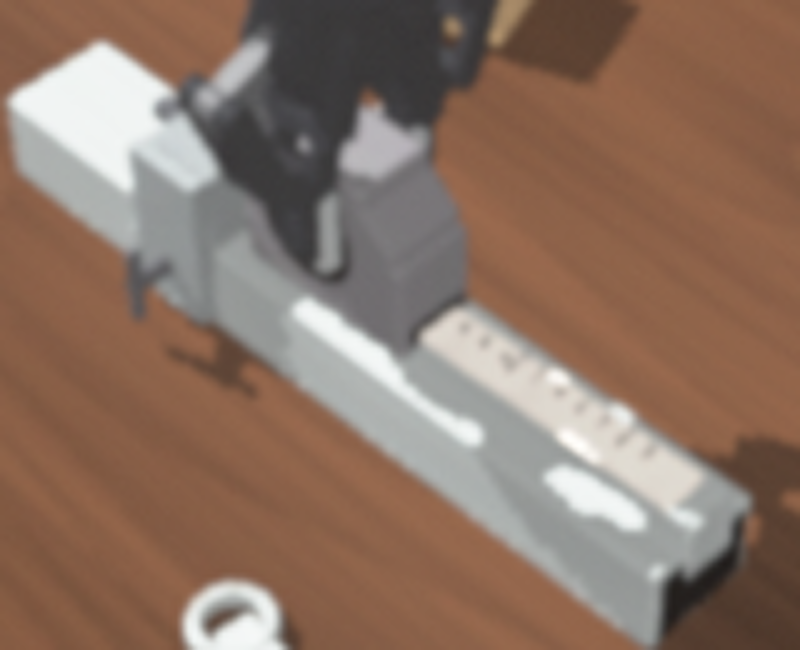

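View pics/w8.png

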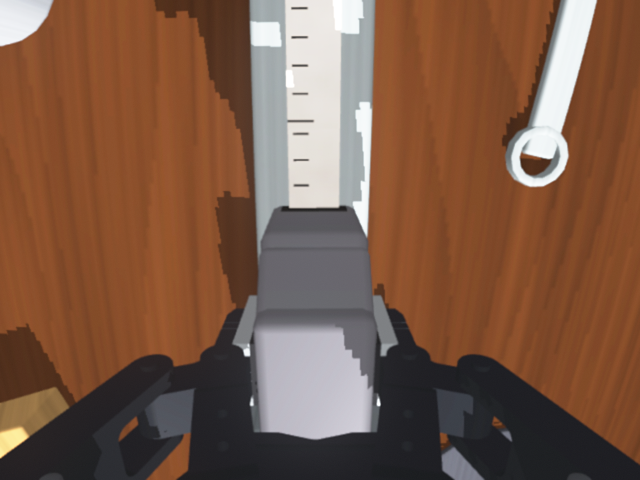

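The tape is drawn out with the tab hooked, and the case butts against the bolt at about 6 N (step in Fy from 5.3 to 11.4). Now I press down in small steps.

```bash
python3 -m creep '[{"dx":0,"dy":0,"dz":-0.5,"ax":0,"ay":0,"az":0,"hand":25},{"dx":0,"dy":0,"dz":-1,"ax":0,"ay":0,"az":0,"hand":25},{"dx":0,"dy":0,"dz":-1.5,"ax":0,"ay":0,"az":0,"hand":25}]'
```

```text
time_s: 13.4
ee_pos: [592.4, 0.9, 71.4]
tcp_rot: [-179.7, 0.0, 1.9]
ft_force: [-0.5, 10.3, 1.5]
grip_width: 35.4
```

```bash
python3 -m creep '[{"dx":0,"dy":0,"dz":-0.5,"ax":0,"ay":0,"az":0,"hand":25},{"dx":0,"dy":0,"dz":-1,"ax":0,"ay":0,"az":0,"hand":25}]'
```

```text
time_s: 13.6
ee_pos: [592.5, 0.8, 70.8]
tcp_rot: [-179.7, 0.0, 1.9]
ft_force: [-2.6, 11.1, 4.4]
grip_width: 35.6
```

```bash
python3 -m creep '[{"dx":0,"dy":0,"dz":-0.5,"ax":0,"ay":0,"az":0,"hand":25},{"dx":0,"dy":0,"dz":-1,"ax":0,"ay":0,"az":0,"hand":25}]'
```

```text
time_s: 13.8
ee_pos: [592.5, 0.8, 70.7]
tcp_rot: [-179.8, 0.1, 1.9]
ft_force: [-3.2, 10.5, 7.2]
grip_width: 35.1
```

```bash
python3 -m creep '[{"dx":0,"dy":0,"dz":-0.5,"ax":0,"ay":0,"az":0,"hand":25},{"dx":0,"dy":0,"dz":-1,"ax":0,"ay":0,"az":0,"hand":25}]'
```

```text
time_s: 14.0
ee_pos: [592.6, 0.8, 70.4]
tcp_rot: [-179.7, 0.1, 1.9]
ft_force: [-5.2, 10.5, 8.0]
grip_width: 35.1
```

```bash
python3 -m creep '[{"dx":0,"dy":0,"dz":-0.5,"ax":0,"ay":0,"az":0,"hand":25},{"dx":0,"dy":0,"dz":-1,"ax":0,"ay":0,"az":0,"hand":25}]'
```

```text
time_s: 14.2
ee_pos: [593.0, 0.8, 69.9]
tcp_rot: [-179.8, 0.0, 1.9]
ft_force: [-6.5, 11.0, 12.9]
grip_width: 35.5
```

```bash
python3 -m creep '[{"dx":-0.7,"dy":0,"dz":-0.5,"ax":0,"ay":0,"az":0,"hand":25},{"dx":-1.2,"dy":0,"dz":-1,"ax":0,"ay":0,"az":0,"hand":25}]'
```

```text
time_s: 14.4
ee_pos: [592.9, 0.8, 69.9]
tcp_rot: [-179.8, -0.1, 1.9]
ft_force: [-4.5, 11.7, 13.8]
grip_width: 35.5
```

```bash
python3 -m creep '[{"dx":-0.4,"dy":0,"dz":-0.5,"ax":0,"ay":0,"az":0,"hand":25},{"dx":-0.7,"dy":0,"dz":-1,"ax":0,"ay":0,"az":0,"hand":25}]'
```

```text
time_s: 14.6
ee_pos: [592.9, 0.8, 69.8]
tcp_rot: [-179.8, -0.2, 1.9]
ft_force: [-5.4, 12.5, 18.1]
grip_width: 35.5
```

```bash
python3 -m creep '[{"dx":-0.4,"dy":0,"dz":-0.5,"ax":0,"ay":0,"az":0,"hand":25},{"dx":-0.7,"dy":0,"dz":-1,"ax":0,"ay":0,"az":0,"hand":25}]'
```

```text
time_s: 14.8
ee_pos: [592.9, 0.8, 69.7]
tcp_rot: [-179.8, -0.3, 1.9]
ft_force: [-6.0, 11.4, 20.1]
grip_width: 35.1
```

```bash
python3 -m creep '[{"dx":0,"dy":0,"dz":0,"ax":0,"ay":0,"az":0,"hand":25},{"dx":0,"dy":0,"dz":0,"ax":0,"ay":0,"az":0,"hand":25}]'
python3 - <<'E'
from h import *
for n in range(3):
  s=arm.state(); c=arm.camera("scene");print(s["time_s"],s["ee_pos"].round(2),s["tcp_rot"].round(2),s["ft_force"].round(2),s["ft_torque"].round(3))
crop(c,220,220,380,350,"s9.png",5)
E
```

```text
time_s: 15.0
ee_pos: [592.9, 0.8, 69.7]
tcp_rot: [-179.8, -0.3, 1.9]
ft_force: [-5.8, 11.2, 18.4]
grip_width: 35.4
15.0 [592.86   0.83  69.72] [-179.77   -0.28    1.93] [-5.77 11.17 18.45] [2.274 1.085 0.088]
15.05 [592.86   0.82  69.72] [-179.77   -0.27    1.93] [-5.14 11.7  18.02] [2.223 1.01  0.042]
15.1 [592.89   0.81  69.74] [-179.77   -0.28    1.93] [-5.33 11.56 19.91] [2.261 1.118 0.038]
```

View pics/s9.png

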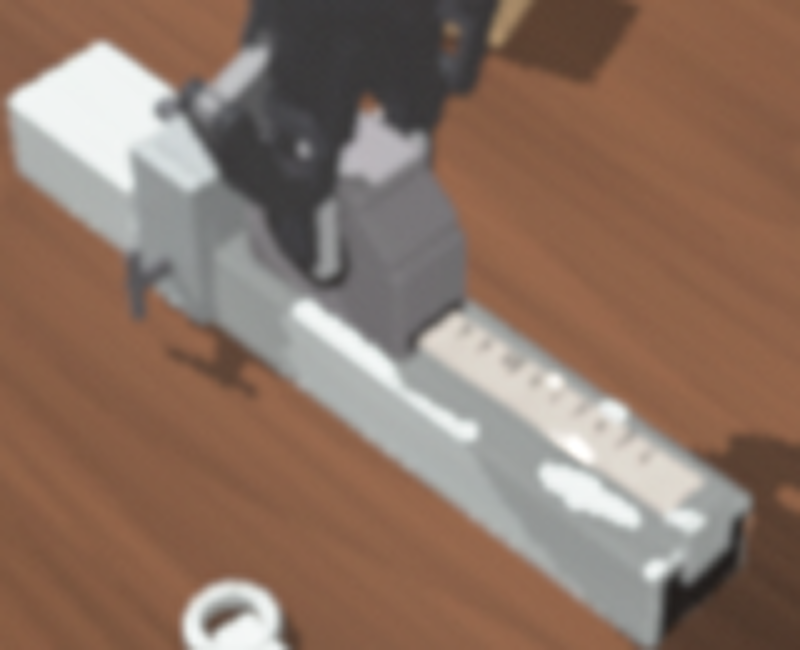

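```bash
python3 -m creep '[{"dx":-0.3,"dy":0,"dz":-0.6,"ax":0,"ay":0,"az":0,"hand":25},{"dx":-0.5,"dy":0,"dz":-1.2,"ax":0,"ay":0,"az":0,"hand":25},{"dx":-0.5,"dy":0,"dz":-1.2,"ax":0,"ay":0,"az":0,"hand":25}]'
python3 - <<'E'
from h import *
for n in range(4):
  s=arm.state(); c=arm.camera("scene");print(s["time_s"],s["ee_pos"].round(2),s["tcp_rot"].round(2),s["ft_force"].round(2),s["ft_torque"].round(3))
E
```

```text
time_s: 15.45
ee_pos: [592.9, 0.9, 69.6]
tcp_rot: [-179.8, -0.3, 1.9]
ft_force: [-7.4, 11.6, 23.4]
grip_width: 35.2
15.45 [592.93   0.88  69.62] [-179.78   -0.33    1.92] [-7.4  11.58 23.43] [2.288 1.361 0.015]
15.5 [592.93   0.86  69.6 ] [-179.78   -0.33    1.92] [-6.1  12.74 23.34] [2.227 1.342 0.033]
15.55 [592.94   0.87  69.59] [-179.78   -0.33    1.92] [-6.36 12.32 22.49] [2.218e+00 1.302e+00 1.000e-03]
15.6 [592.91   0.87  69.58] [-179.78   -0.33    1.92] [-6.56 12.65 23.83] [2.203 1.283 0.038]
```

```bash
python3 -m creep '[{"dx":0,"dy":0,"dz":-0.5,"ax":0,"ay":0,"az":0,"hand":25},{"dx":0,"dy":0,"dz":-0.9,"ax":0,"ay":0,"az":0,"hand":25},{"dx":0,"dy":0,"dz":-0.9,"ax":0,"ay":0,"az":0,"hand":25},{"dx":0,"dy":0,"dz":-0.9,"ax":0,"ay":0,"az":0,"hand":25}]'
python3 - <<'E'
from h import *
a=cv2.imread("pics/s8.png");c=arm.camera("scene"); crop(c,220,220,380,350,"s10.png",5); b=cv2.imread("pics/s10.png")
g=lambda i,x0,y0,x1,y1: cv2.cvtColor(i,cv2.COLOR_BGR2GRAY)[y0:y1,x0:x1].astype(np.float32)
for box in((340,110,470,350),(380,180,480,350),(560,480,760,640),(10,40,200,200)):
    A=g(a,*box);B=g(b,*box); print(box,cv2.phaseCorrelate(A,B,cv2.createHanningWindow((A.shape[1],A.shape[0]),cv2.CV_32F)))
P=np.array([[592.,40,70],[592,40,69],[592,41,70]]); q=proj(c,P)*5; print("px5 per -1mm z",q[1]-q[0],"per 1mm y",q[2]-q[0])
s=arm.state();print(s["time_s"],s["ee_pos"].round(2),s["tcp_rot"].round(2),s["ft_force"].round(2))
E
```

```text
time_s: 16.05
ee_pos: [592.9, 0.9, 69.5]
tcp_rot: [-179.8, -0.3, 1.9]
ft_force: [-8.0, 12.2, 26.2]
grip_width: 35.8
(340, 110, 470, 350) ((0.3552786196727311, 4.815860177562556), 0.28240431597203386)
(380, 180, 480, 350) ((-0.2972847273953576, 4.865040573579591), 0.410241661283705)
(560, 480, 760, 640) ((-0.04004749035408395, -0.02835079618979819), 0.2832859248071909)
(10, 40, 200, 200) ((-0.0811744997248951, 0.00413169353032572), 0.7797231052070857)
px5 per -1mm z [0.00430844 2.01380954] per 1mm y [1.97936199 1.48873545]
16.1 [592.98   0.87  69.52] [-179.78   -0.31    1.92] [-7.95 12.79 26.58]
```

```bash
python3 -m creep '[{"dx":0.6,"dy":0,"dz":1.2,"ax":0,"ay":0,"az":0,"hand":25},{"dx":1.2,"dy":0,"dz":2.4,"ax":0,"ay":0,"az":0,"hand":25},{"dx":1.8,"dy":0,"dz":3.6,"ax":0,"ay":0,"az":0,"hand":25},{"dx":2.1,"dy":0,"dz":4.8,"ax":0,"ay":0,"az":0,"hand":25},{"dx":2.1,"dy":0,"dz":5.5,"ax":0,"ay":0,"az":0,"hand":25},{"dx":2.1,"dy":0,"dz":5.5,"ax":0,"ay":0,"az":0,"hand":25},{"dx":2.1,"dy":0,"dz":5.5,"ax":0,"ay":0,"az":0,"hand":25}]'
python3 - <<'E'
from h import *
for n in range(2):
  s=arm.state(); c=arm.camera("wrist");print(s["time_s"],s["ee_pos"].round(2),s["tcp_rot"].round(2),s["ft_force"].round(2),s["ft_torque"].round(3))
E
python3 -m creep '[{"dx":0,"dy":0.3,"dz":0,"ax":0,"ay":0,"az":0,"hand":25},{"dx":0,"dy":0.6,"dz":0,"ax":0,"ay":0,"az":0,"hand":25},{"dx":0,"dy":0.9,"dz":0,"ax":0,"ay":0,"az":0,"hand":25},{"dx":0,"dy":1.2,"dz":0,"ax":0,"ay":0,"az":0,"hand":25},{"dx":0,"dy":1.2,"dz":0,"ax":0,"ay":0,"az":0,"hand":25}]'
```

```text
time_s: 16.8
ee_pos: [593.0, 0.9, 69.7]
tcp_rot: [-179.8, -0.2, 1.9]
ft_force: [-2.2, 12.8, 5.6]
grip_width: 35.4
16.8 [592.95   0.89  69.67] [-1.7976e+02 -1.6000e-01  1.9100e+00] [-2.23 12.76  5.56] [ 2.048  0.269 -0.004]
16.85 [592.98   0.88  69.68] [-1.7976e+02 -1.6000e-01  1.9100e+00] [-1.68 11.33  5.89] [ 1.997  0.261 -0.037]
time_s: 17.4
ee_pos: [593.0, 0.9, 69.7]
tcp_rot: [-179.9, -0.1, 1.9]
ft_force: [-1.0, 8.3, 5.2]
grip_width: 35.3
```

```bash
python3 -m creep '[{"dx":0,"dy":0.3,"dz":0,"ax":0,"ay":0,"az":0,"hand":25},{"dx":0,"dy":0.6,"dz":0,"ax":0,"ay":0,"az":0,"hand":25},{"dx":0,"dy":0.8,"dz":0,"ax":0,"ay":0,"az":0,"hand":25},{"dx":0,"dy":0.8,"dz":0,"ax":0,"ay":0,"az":0,"hand":25}]'
python3 -m creep '[{"dx":0,"dy":0.3,"dz":0,"ax":0,"ay":0,"az":0,"hand":25},{"dx":0,"dy":0.5,"dz":0,"ax":0,"ay":0,"az":0,"hand":25},{"dx":0,"dy":0.5,"dz":0,"ax":0,"ay":0,"az":0,"hand":25},{"dx":0,"dy":0.5,"dz":0,"ax":0,"ay":0,"az":0,"hand":25}]'
```

```text
time_s: 17.8
ee_pos: [593.0, 0.9, 69.7]
tcp_rot: [-179.9, -0.1, 1.9]
ft_force: [-1.9, 5.8, 5.3]
grip_width: 35.7
time_s: 18.2
ee_pos: [593.1, 1.0, 69.6]
tcp_rot: [-180.0, -0.2, 1.9]
ft_force: [-1.4, 4.1, 5.6]
grip_width: 35.5
```

```bash
python3 -m creep '[{"dx":0,"dy":0.3,"dz":0,"ax":0,"ay":0,"az":0,"hand":25},{"dx":0,"dy":0.6,"dz":0,"ax":0,"ay":0,"az":0,"hand":25},{"dx":0,"dy":0.6,"dz":0,"ax":0,"ay":0,"az":0,"hand":25}]'
python3 - <<'E'
from h import *
for n in range(3):
  s=arm.state(); c=arm.camera("scene");print(s["time_s"],s["ee_pos"].round(2),s["tcp_rot"].round(2),s["ft_force"].round(2),s["ft_torque"].round(3))
E
```

```text
time_s: 18.5
ee_pos: [593.2, 1.1, 69.6]
tcp_rot: [180.0, -0.2, 2.0]
ft_force: [-2.1, 3.9, 5.6]
grip_width: 35.5
18.5 [593.16   1.14  69.6 ] [ 1.7995e+02 -1.7000e-01  1.9500e+00] [-2.09  3.88  5.56] [ 0.943  0.353 -0.075]
18.55 [593.18   1.14  69.6 ] [ 1.7995e+02 -1.7000e-01  1.9500e+00] [-1.02  4.38  4.66] [ 0.939  0.282 -0.014]
18.6 [593.17   1.12  69.61] [ 1.7996e+02 -1.7000e-01  1.9500e+00] [-1.12  4.5   5.57] [ 0.997  0.287 -0.036]
```

```bash
python3 -m creep '[{"dx":0.5,"dy":0.3,"dz":0.7,"ax":0,"ay":0,"az":0,"hand":25},{"dx":0.5,"dy":0.6,"dz":1.2,"ax":0,"ay":0,"az":0,"hand":25},{"dx":0.5,"dy":0.6,"dz":1.2,"ax":0,"ay":0,"az":0,"hand":25},{"dx":0.5,"dy":0.6,"dz":1.2,"ax":0,"ay":0,"az":0,"hand":25}]'
python3 - <<'E'
from h import *
for n in range(4):
  s=arm.state(); c=arm.camera("wrist");print(s["time_s"],s["ee_pos"].round(2),s["tcp_rot"].round(2),s["ft_force"].round(2),s["ft_torque"].round(3))
E
```

```text
time_s: 19.05
ee_pos: [593.3, 1.4, 69.5]
tcp_rot: [179.9, -0.1, 2.0]
ft_force: [0.0, 1.5, 6.0]
grip_width: 35.4
19.05 [593.28   1.42  69.53] [ 1.799e+02 -1.400e-01  1.970e+00] [0.01 1.49 6.02] [ 0.388  0.102 -0.026]
19.1 [593.3    1.41  69.54] [ 1.799e+02 -1.400e-01  1.960e+00] [-0.12  1.5   6.51] [ 0.362  0.175 -0.035]
19.15 [593.27   1.43  69.51] [ 1.799e+02 -1.300e-01  1.970e+00] [-1.2   0.65  5.85] [ 0.39   0.142 -0.019]
19.2 [593.3    1.4   69.53] [ 1.799e+02 -1.400e-01  1.970e+00] [-0.47  1.13  5.5 ] [ 0.301  0.113 -0.062]
```

Backing off 0.5 mm drops Fy from 11 N to about 1 N, so the spring no longer pulls and the tape is locked. I unload and release.

```bash
python3 -m creep '[{"dx":0,"dy":0,"dz":0.6,"ax":0,"ay":0,"az":0,"hand":25},{"dx":0,"dy":0,"dz":1,"ax":0,"ay":0,"az":0,"hand":25},{"dx":0,"dy":0,"dz":1,"ax":0,"ay":0,"az":0,"hand":36},{"dx":0,"dy":0,"dz":1,"ax":0,"ay":0,"az":0,"hand":40},{"dx":0,"dy":0,"dz":1,"ax":0,"ay":0,"az":0,"hand":46},{"dx":0,"dy":0,"dz":1,"ax":0,"ay":0,"az":0,"hand":54},{"dx":0,"dy":0,"dz":1,"ax":0,"ay":0,"az":0,"hand":60},{"dx":0,"dy":0,"dz":1,"ax":0,"ay":0,"az":0,"hand":60},{"dx":0,"dy":0,"dz":1,"ax":0,"ay":0,"az":0,"hand":60}]'
python3 - <<'E'
from h import *
s=arm.state(); c=arm.camera("wrist");print(s["time_s"],s["ee_pos"].round(2),s["ft_force"].round(2)); cv2.imwrite("pics/w11.png",c["pixels"])
E
```

```text
time_s: 20.15
ee_pos: [591.9, 2.3, 69.0]
tcp_rot: [180.0, 0.0, 2.0]
ft_force: [-0.7, -0.9, 0.1]
grip_width: 60.2
20.15 [591.93   2.33  69.02] [-0.66 -0.92  0.15]
```

View pics/w11.png

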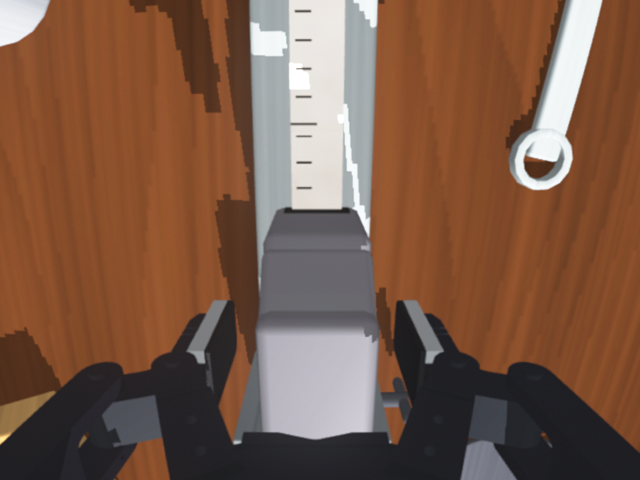

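The fingers are clear on both sides and the case stays put, so I rise straight up.

```bash
python3 -m creep '[{"dx":0,"dy":0,"dz":5,"ax":0,"ay":0,"az":0,"hand":62},{"dx":0,"dy":0,"dz":20,"ax":0,"ay":0,"az":0,"hand":62},{"dx":0,"dy":0,"dz":45,"ax":0,"ay":0,"az":0,"hand":62},{"dx":0,"dy":0,"dz":80,"ax":0,"ay":0,"az":0,"hand":62},{"dx":0,"dy":0,"dz":120,"ax":0,"ay":0,"az":0,"hand":62},{"dx":0,"dy":0,"dz":150,"ax":0,"ay":0,"az":0,"hand":62},{"dx":0,"dy":0,"dz":160,"ax":0,"ay":0,"az":0,"hand":62},{"dx":0,"dy":0,"dz":160,"ax":0,"ay":0,"az":0,"hand":62},{"dx":0,"dy":0,"dz":160,"ax":0,"ay":0,"az":0,"hand":62}]'
python3 - <<'E'
from h import *
c=arm.camera("wrist"); cv2.imwrite("pics/w12.png",c["pixels"])
c=arm.camera("scene"); crop(c,220,220,380,350,"s12.png",5)
print(arm.state()["time_s"],arm.state()["ft_force"])
E
```

```text
time_s: 21.1
ee_pos: [591.1, 2.4, 227.8]
tcp_rot: [-180.0, 0.1, 1.9]
ft_force: [0.2, 0.2, -0.3]
grip_width: 62.3
21.2 [ 0.54709014  0.54734528 -0.58187911]
```

View pics/w12.png

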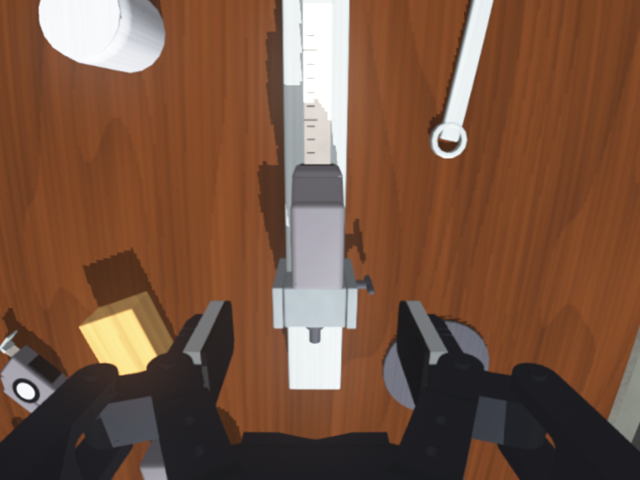

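View pics/s12.png

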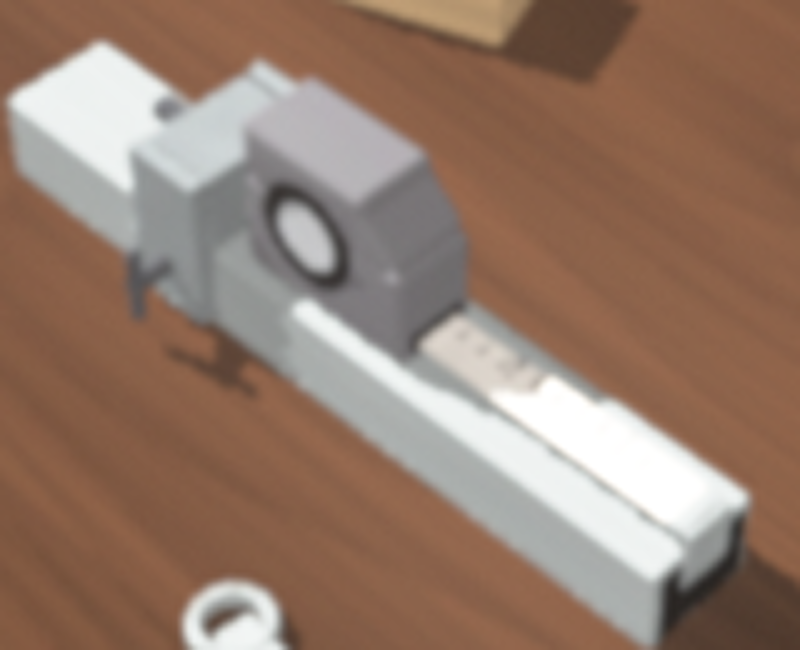

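```bash
python3 - <<'E'
from h import *
c=arm.camera("wrist")
T=onz(c,[(292.5,206),(293.5,288),(341.5,288),(344,206)],111.5);print(T.round(1))
for a,b in((1,0),(2,3)): d=T[b]-T[a]; print(np.linalg.norm(d).round(1),np.degrees(np.arctan2(d[1],d[0])).round(2))
S=onz(c,[(284,326),(347,326)],76);print("stop rear edge",S.round(1))
b=cv2.imread("pics/s12.png");c=arm.camera("scene");crop(c,220,220,380,350,"s13.png",5);a=cv2.imread("pics/s13.png")
print("moved since", cv2.phaseCorrelate(*[cv2.cvtColor(i,cv2.COLOR_BGR2GRAY).astype(np.float32) for i in (b,a)]))
arm.finish_job(); print(arm.state()["time_s"])
E
```

```text
[[574.6  19.8 111.5]
 [576.4 -37.4 111.5]
 [609.2 -36.2 111.5]
 [607.7  21.  111.5]]
57.3 91.75
57.3 91.49
stop rear edge [[567.7 -86.8  76. ]
 [618.5 -85.   76. ]]
moved since ((0.010152913326692214, 0.5039983499980849), 0.6548759173357929)
the job is handed in; nothing more can be done
the job is handed in; nothing more can be done
```

The tape measure is standing on the tube, drawn out by about 100 mm and locked, and I handed the job in at about 21 s. `finish_job` gives no verdict, so I don't know whether it passed.

I took the middle-sized tape measure from the block, hooked its tab over the tube's free end and backed the case away. It met the bolt at TCP y ≈ 1 mm. I held it there at about 6 N, pressed it down until the wrist read +26 N (roughly 30 N on the tube), then let go and rose clear.

**Last checks:**
- **Lock:** backing the case off 0.5 mm dropped the pull from about 11 N to 1 N. After release the case stayed put with the tape out and the tab over the tube's end.
- **Alignment:** the case's direction measured 91.6° against 92° for the tube, so it is in line.
- **Position:** its back is about 31–33 mm from the stop's origin, inside the 22–38 mm allowed. It now sits up to 0.5 mm off the bolt face because of the lock test.
- **Bystanders:** the can, spanner and disc look untouched in the last wrist picture. I did not look at the offcut again at the end, but the arm never went near it.

**Uncertain or disagreeing:**
- **Brake travel:** I could only estimate it at 1.7–2.0 mm from the heights and force readings, against the 2.4 mm needed. I relied on the press bottoming out, the shoe staying in when unloaded, and the lock test.
- **Image shift at hand-in:** the last comparison of two scene pictures gave a shift of about 0.1 pixel. I took it as noise.

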